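# Take the sold model van off its display plinth

### The arm

A 6-joint arm with a two-finger parallel gripper is mounted at the origin on the work surface. World frame = base frame: x ahead of the robot, y to its left, z up, the work surface at z = 0. Lengths are in mm, angles in rad, forces in N, time in s.
With the tool pointing down it reaches from about 275 to 750 mm from the base axis. Payload 10.2 kg.
Tool frame: the origin (TCP) lies midway between the tips of the shut fingers; the grasp point (between the pads) lies 19 mm behind it; z points along the fingers, y is the direction in which the jaws open and shut (so a half turn about z gives the same grasp; the last joint's range is limited). The gripper opens to 85 mm and grips with 20 to 120 N. Pads are 22 mm wide; open, the fingers measure 114 mm over their backs; the gripper's body (76 mm by 85 mm) begins 54 mm behind the grasp point. The pads swing forward as they close: fully open they stand 13 mm farther back than shut.
Start: joints at [-1.325, 0.313, 1.498, -0, 1.331, -0.223], TCP at [237.192, -468.371, 231.294] pointing down, gripper open.
Joint ranges: [-2.94, 2.94], [-0.97, 2.17], [0.19, 2.56], [-1.23, 4.37], [0.02, 3.11], [-2.88, 2.88]. Speed limits (rad/s): [2.39, 2.39, 3.01, 3.14, 3.14, 3.14].

### API

Orientations are given as a unit quaternion [w, x, y, z].
In Python, from rig import sense, capture, finish_job, search_frame, trace gives the robot as it stands.
- The arm moves only by the tool arm_command, never from a script. Its argument "steps" is one flat list of numbers, 5 for each row, row after row: the shift along the world's x, y, z in units of 50 mm (1.0 is 50 mm), then the turn about the world's z in units of 5 degrees (1.0 is 5 degrees), then the opening in per cent of the stroke, from 0 (shut) to 100 (fully open). In form: [dx, dy, dz, twist, fingers, dx, dy, dz, twist, fingers, ...]. A call has 1 to 5 rows; each row shifts and turns the commanded pose from where the row before left it; what a row does not reach is not made up. A row lasts 1/8 s, in which the tool goes at most 62.5 mm and 10.7 degrees, less where a joint would pass 70% of its speed; a pose out of reach is approached as far as the arm can. A call is refused whole if a number of a shift passes 1 or a number of a turn 1, either way. A call with a gripper value outside its range is refused whole. The fingers move at their own pace and stop on an object; "grip_force" is the grip in N (left out, the last holds). Time passes only in rows, so rows that do not move let the fingers close. It gives the time, the measured TCP pose, the force and the opening at its end, in the units of the state.
- sense(): the state, without advancing time (a new reading comes with each control period).
- capture(name): name is "side" or "top" or "wrist"; returns a dict with "frame" (480x640x3 uint8, blue, green, red), "fov_y" (degrees; the focal length in pixels is half the picture's height over the tangent of half this angle, whatever the lens; pixels are square), "cx", "cy" (the principal point, pixels), "extrinsics" (4x4, takes a point from world to camera coordinates). Camera axes: x right, y down, z forward; pixel columns grow to the right and rows downward; lengths in mm; the calibration is good to about 2 mm. A picture is of the moment at which its call begins. There is no depth.
- finish_job(): hands the job in, once; it reports no verdict.
Trained networks look in a picture, given as the dict that the camera call returned (one of the last four; its "shot" number tells which), for a name from the list of things; names that differ only in an ending like _2 or _b are one class to them, and where a whole thing is asked for, a point or a joint stands for the part that bears it (a point fixed in the world has none). Each returns a list of dicts, best first, with "score" (0 to 1); they miss things now and then, are a little off and sometimes report something else, mostly with a low value. They report only what shows in the picture. A call takes as long as a camera call. They do not tell look-alikes from the thing itself.
- search_frame(picture, target): "point" ([x, y, z] in mm, in world coordinates, good to about 4 mm: the middle of the surface that is visible of it).
- trace(picture, target): "mask" (480x640 bool, what is visible of it).
The state is a dict: "time_s": time; "joints": joint angles; "dq": joint speeds; "tau": joint torques, N m; "eef_pos": TCP position; "ee_rot": TCP orientation; "force": force on the tool from outside, world axes, zero at the start; "wrist_torque": the same for the moment, N m; "grip_width": opening from 0.0 (shut) to 1.0 (fully open).
Only numpy, scipy, OpenCV 4.12 (cv2) and the standard library are available. Lean on these libraries where they do the work, as an engineer would, in place of code of your own. Each camera call takes 0.05 s, during which the arm holds its last target. There are 200 camera calls.

### The job

The orange and white model van is sold: free the board it stands on by turning both clamp knobs away from it (the red one has a left-hand thread and loosens clockwise, the black one is ordinary), and leave them open. Lift the board straight up and level off its two locating pins until it is clear of them, then carry it over and lay it down gently, flat and van up, in the large bay of the wooden tray. Let go, and leave the other goods where they are.

Things in the scene. Friction and masses are not known exactly. Their poses are not given: they have to be found in the camera images.
- plinth: fixed dark wooden display plinth, 200 (x) x 180 (y) x 25 mm; origin at the centre of its underside, z up, deck 25 mm above it. Two upright brass locating pins, 10 mm thick, 30 mm above the deck, at x, y = (75, -30) and (-75, 30) mm
- board: aluminium display board, 180 (x) x 96 (y) x 8 mm, with the orange and white model van (orange roof, white sides) fixed on its middle, 0.3 to 0.6 kg together; origin at the centre of the board's underside, z up. It starts flat on the plinth's deck, axes parallel to the plinth's, its two 12 mm holes over the pins
- van (a point): middle of the orange and white van on the board, 30 mm above the board's underside (22 mm above its top face), z up. Van 110 mm long along x, 46 mm wide across y with straight upright sides, from 5 to 44 mm above the board's top face; near the balance point, so grip it here across y from above
- red_grip (a point): centre of the grip bar of the red clamp knob, on its vertical turning axis, 80 mm above the table and 55 mm above the plinth's deck, at plinth x, y = (75, 70) mm. The bar is 50 mm long, 14 mm thick and 22 mm high (11 mm above and below this point) on a thin 12 mm stem; point x runs along the bar and along the 36 mm clamp tongue below it, z up. Pinch the bar across its 14 mm
- red_knob (a joint): angle of the red clamp knob, rad: 0 = fully tight, tongue pointing squarely at the board and reaching 14 mm over its edge; grows as the knob is loosened, clockwise seen from above, to a stop at 1.6; left-hand thread, so anticlockwise only tightens it. Above 1.25 the tongue is clear of the board. It stays where left, turns against about 0.1 N m of friction and rises 2 mm per rad on its thread
- black_grip (a point): centre of the grip bar of the black clamp knob, on its vertical turning axis, 80 mm above the table and 55 mm above the plinth's deck, at plinth x, y = (-75, -70) mm. The bar is 50 mm long, 14 mm thick and 22 mm high (11 mm above and below this point) on a thin 12 mm stem; point x runs along the bar and along the 36 mm clamp tongue below it, z up. Pinch the bar across its 14 mm
- black_knob (a joint): angle of the black clamp knob, rad: 0 = fully tight, tongue pointing squarely at the board and reaching 14 mm over its edge; grows as the knob is loosened, anticlockwise seen from above, to a stop at 1.6; ordinary thread. Above 1.25 the tongue is clear of the board. It stays where left, turns against about 0.1 N m of friction and rises 2 mm per rad on its thread
- tray: fixed wooden tray with blue lining; origin on the table under the middle of its large bay, z up. Large bay inside 210 (x) x 170 (y) mm, lining 10 mm above the table, walls 6 mm thick, 35 mm high above the table. Beyond the divider at +x a small bay, 75 mm wide, holds a gauge
- gauge: bystander: chrome dashboard gauge, 62 mm across, 30 mm high, lying in the tray's small bay; origin at the centre of its underside
- clock: bystander: bigger chrome dashboard gauge, 84 mm across, 45 mm high; origin at the centre of its underside
- bluevan: bystander: blue and white model van without a board, 110 x 46 x 44 mm; origin at the centre of its underside
- oilcan: bystander: oil can with yellow label, 80 mm across, 110 mm high; origin at the centre of its underside
- lamp: bystander: chrome headlamp, 120 mm across, 62 mm high; origin at the centre of its underside
- spanner: bystander: steel spanner 180 mm long lying flat; origin at the middle of its underside
Not all that is in view belongs to the job. Leave any blue, green or yellow look-alike of the board alone.

How it is judged:
By the outcome, as a careful person would: the job done as asked, in the order asked, and still so for the second after the job is handed in, with the robot touching nothing.
It also fails if it takes over 67 s, if anything falls off the work surface, if the arm or the gripper's body presses on something with over 40 N, if the wrist force passes 120 N, or if a joint passes its speed limit or range.

## Working session

There is one attempt and no reset: what is moved stays moved. The work goes in short steps, Python scripts to look and compute and a tool call to move; the robot and the scene stay as the last step left them, time stands still between calls to the robot, and variables do not carry over. Pictures are saved under pics/ and viewed, on a budget of 10 in all, crops included, one or two more only if the job needs it, and the job is handed in when it is done.

Besides the shell and the picture viewer there is one more tool, called after "Request:" as name(argument=value, ...) on one line, values as JSON. arm_command: Moves the arm, as the interface text tells. Its arguments: {"type":"object","properties":{"steps":{"type":"array"},"grip_force":{"type":"number"}},"required":["steps"]}

```bash
mkdir -p pics; ls
cat > h.py <<'E'
import numpy as np, cv2
from rig import *
def K(p):
    f=240/np.tan(np.radians(p["fov_y"])/2); return np.array([[f,0,p["cx"]],[0,f,p["cy"]],[0,0,1]])
def proj(p,X):
    X=np.atleast_2d(X).astype(float); E=np.array(p["extrinsics"]); c=X@E[:3,:3].T+E[:3,3]; u=c@K(p).T; return u[:,:2]/u[:,2:]
def unproj(p,uv,z):
    E=np.array(p["extrinsics"]);R=E[:3,:3];t=E[:3,3];uv=np.atleast_2d(uv).astype(float)
    d=np.c_[uv,np.ones(len(uv))]@np.linalg.inv(K(p)).T@R; o=-R.T@t
    return o+d*((z-o[2])/d[:,2])[:,None]
E
python3 - <<'E'
from h import *
for n in("top","side"):
    p=capture(n); cv2.imwrite(f"pics/{n}0.png",p["frame"])
    for t in("plinth","board","van","red_grip","black_grip","tray","gauge","bluevan"):
        print(n,t,[(np.round(r["point"]).tolist(),round(r["score"],2)) for r in search_frame(p,t)[:3]])
s=sense();print(s["time_s"],s["ee_rot"],s["force"])
E
```

```text
pics
top plinth [([526.0, -175.0, 25.0], 0.57)]
top board [([526.0, -176.0, 37.0], 0.95), ([759.0, -320.0, 8.0], 0.85), ([267.0, 257.0, 7.0], 0.83)]
top van [([762.0, -317.0, 6.0], 0.96), ([268.0, 258.0, 10.0], 0.69), ([524.0, -177.0, 36.0], 0.66)]
top red_grip [([611.0, -124.0, 88.0], 0.67)]
top black_grip [([444.0, -232.0, 91.0], 0.71)]
top tray [([579.0, 211.0, 13.0], 0.67)]
top gauge [([665.0, 284.0, 39.0], 0.62)]
top bluevan []
side plinth [([515.0, -163.0, 47.0], 0.67), ([505.0, -118.0, 24.0], 0.61)]
side board [([515.0, -158.0, 44.0], 0.77), ([274.0, -265.0, 55.0], 0.69), ([264.0, 280.0, 6.0], 0.68)]
side van [([759.0, -308.0, 6.0], 0.85), ([511.0, -160.0, 43.0], 0.78), ([264.0, 282.0, 12.0], 0.77)]
side red_grip [([615.0, -122.0, 75.0], 0.59)]
side black_grip [([443.0, -230.0, 73.0], 0.6), ([625.0, -485.0, 8.0], 0.5)]
side tray []
side gauge [([666.0, 292.0, 41.0], 0.57), ([505.0, -119.0, 24.0], 0.47)]
side bluevan [([442.0, 502.0, 40.0], 0.89)]
0.9 [-2.17383610e-05  9.72652512e-01  2.32265129e-01 -3.12536718e-06] [-0.1366613  -0.24742992 -0.00560838]
```

View pics/top0.png

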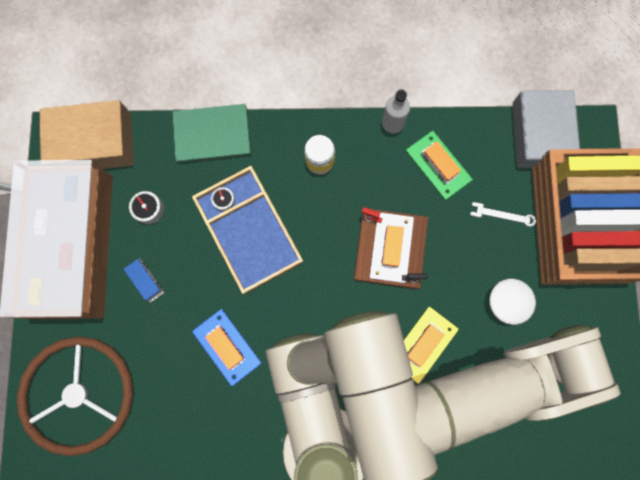

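View pics/side0.png

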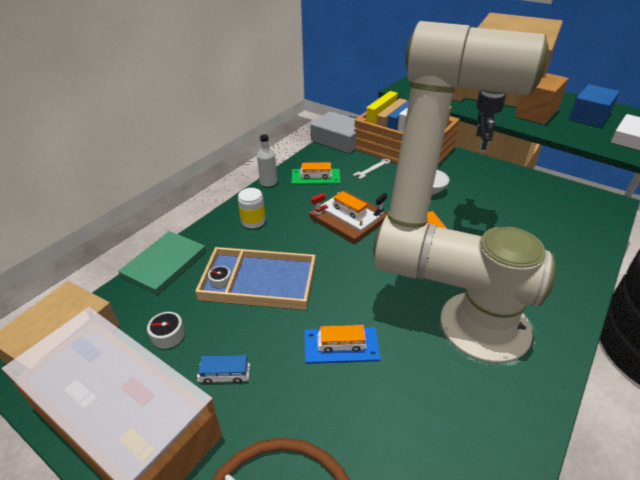

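The top view shows the silver board with the orange-roofed van on its plinth at about (393,246). The red knob is at (372,214) and the black knob at (416,277). The tray is at (248,230), with the gauge at its far end (222,198). The blue, green and yellow boards are look-alikes. Next I'll fit poses from the colours.

Run:
```python
from h import *
def rect(P):
    c,s,a=cv2.minAreaRect(P[:,:2].astype(np.float32)); return np.round(c,1),np.round(s,1),round(a,1)
for n in("top","side"):
    p=capture(n); f=p["frame"]; hsv=cv2.cvtColor(f,cv2.COLOR_BGR2HSV)
    C=proj(p,[[526,-176,60]])[0]; yy,xx=np.mgrid[:480,:640]
    near=np.hypot(xx-C[0],yy-C[1])<60
    m={"roof":((hsv[...,0]>5)&(hsv[...,0]<22)&(hsv[...,1]>200)&(hsv[...,2]>180)&near,77),
       "red":(((hsv[...,0]<4)|(hsv[...,0]>175))&(hsv[...,1]>170)&(hsv[...,2]>90)&near,91),
       "black":((hsv[...,2]<45)&near,91)}
    ct=proj(p,[[560,205,10]])[0]
    m["lining"]=((hsv[...,0]>105)&(hsv[...,0]<125)&(hsv[...,1]>90)&(np.hypot(xx-ct[0],yy-ct[1])<90),10)
    for k,(a,z) in m.items():
        nn,l,st,ce=cv2.connectedComponentsWithStats(a.astype(np.uint8))
        if nn<2: print(n,k,"none");continue
        i=1+st[1:,4].argmax(); v,u=np.nonzero(l==i)
        print(n,k,len(u),(round(u.mean()),round(v.mean())),rect(unproj(p,np.c_[u,v],z)))
    print(n,"cam",np.round(-np.array(p["extrinsics"])[:3,:3].T@np.array(p["extrinsics"])[:3,3]))
    for t in("tray","plinth","board"):
        for r in trace(p,t)[:1]:
            v,u=np.nonzero(r["mask"]); print(n,t,len(u),rect(unproj(p,np.c_[u,v],{"tray":35,"plinth":25,"board":33}[t])))
```

```text
top roof none
top red 107 (372, 214) (array([ 610.5, -126. ]), array([53.3, 21.3]), 70.4)
top black 6 (408, 278) (array([ 442.7, -217.4]), array([7.7, 2.6]), 89.4)
top lining 4260 (254, 242) (array([555.9, 194.6]), array([201. , 164.3]), 28.2)
top cam [ 290.  -14. 1521.]
top tray 6988 (array([588. , 211.1]), array([308.8, 183.4]), 28.2)
top plinth 2522 (array([ 531.2, -187.6]), array([193.5, 202.5]), 82.0)
top board 2101 (array([ 273.7, -258.2]), array([ 97.4, 178.3]), 51.0)
side roof 279 (350, 200) (array([ 530.3, -181.6]), array([ 47.3, 106. ]), 80.9)
side red 75 (318, 198) (array([ 610.1, -116.5]), array([51.3, 31.4]), 69.5)
side black 58 (381, 199) (array([ 442.6, -226.6]), array([18.6, 62.7]), 0.4)
side lining 2472 (272, 277) (array([562.8, 183.1]), array([202. , 142.7]), 28.1)
side cam [-95. 861. 946.]
side tray 5401 (array([581.8, 223.1]), array([308.4, 215.1]), 29.1)
side plinth 1226 (array([ 527.6, -161.6]), array([251.7, 258.3]), 30.8)
side board 1192 (array([ 530.7, -187.2]), array([127.8, 193.7]), 78.4)
```

Request:
arm_command(steps=[0.7,0.7,0.2,1,100,0.7,0.7,0.2,1,100,0.7,0.7,0.2,1,100,0.7,0.7,0.2,1,100,0.7,0.7,0.2,1,100])

```text
time_s: 1.92
eef_pos: [413.2, -292.1, 281.8]
ee_rot: [0.0, 0.899, 0.439, 0.0]
force: [-0.6, -0.4, -0.7]
grip_width: 1.0
```

Request:
arm_command(steps=[0.7,0.7,0,1,100,0.7,0.7,0,1,100,0.7,0.7,0,1,100,0,0,0,1,100,0,0,0,1,100])

```text
time_s: 2.55
eef_pos: [517.5, -187.8, 281.1]
ee_rot: [-0.0, 0.782, 0.623, -0.0]
force: [-0.7, -0.1, 0.4]
grip_width: 0.999
```

Run:
```python
from h import *
p=capture("wrist"); cv2.imwrite("pics/w1.png",p["frame"]); s=sense(); print(s["time_s"],s["eef_pos"],s["ee_rot"],s["joints"])
print("cam",np.round(-np.array(p["extrinsics"])[:3,:3].T@np.array(p["extrinsics"])[:3,3]),p["fov_y"])
for t in("plinth","board","van","red_grip","black_grip"):
    print(t,[(np.round(r["point"]).tolist(),round(r["score"],2)) for r in search_frame(p,t)[:3]])
```

```text
2.6 [ 517.35581067 -188.05138463  281.14019763] [-1.30297541e-04  7.81215792e-01  6.24261057e-01 -5.57187514e-05] [-5.61505648e-01  3.40364398e-01  1.33066820e+00 -1.96353040e-05
  1.47084280e+00 -3.39077948e-01]
cam [ 534. -119.  423.] 60.725588474138505
plinth [([532.0, -134.0, 24.0], 0.68)]
board [([273.0, -242.0, 16.0], 0.88), ([527.0, -177.0, 33.0], 0.69), ([750.0, -315.0, 7.0], 0.63)]
van [([756.0, -313.0, 8.0], 0.86), ([530.0, -176.0, 36.0], 0.78), ([272.0, -242.0, 25.0], 0.74)]
red_grip [([609.0, -126.0, 90.0], 0.88), ([529.0, -135.0, 21.0], 0.73), ([530.0, -174.0, 34.0], 0.35)]
black_grip [([453.0, -228.0, 84.0], 0.92)]
```

View pics/w1.png

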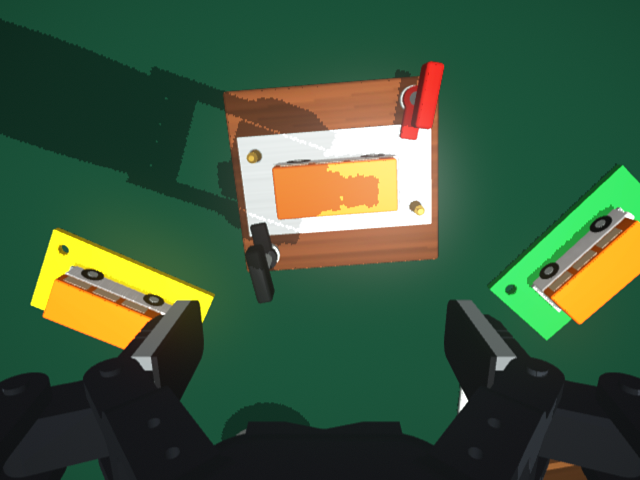

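Wrist view: the plinth spans about (225–438, 80–270). The board corners are near (237,138) and (431,226), the brass pins at (253,153) and (417,206), the red bar at (430,95) and the black bar at (260,270). Next I'll fit the plinth pose.

```bash
cat >> h.py <<'E'
def T(pose,X):
    x,y,a=pose; X=np.atleast_2d(X).astype(float); c,s=np.cos(a),np.sin(a)
    return np.c_[x+c*X[:,0]-s*X[:,1],y+s*X[:,0]+c*X[:,1],X[:,2]]
E
python3 - <<'E'
from h import *
from scipy.optimize import least_squares
p=capture("wrist")
L=[([-90,48,33],(237,138)),([90,-48,33],(431,226)),([-90,-48,33],(249,238)),
([-55,23,77],(273,168)),([55,23,77],(397,158)),([55,-23,77],(398,213)),([-55,-23,77],(277,219)),
([-75,30,55],(253,153)),([75,-30,55],(417,206)),([-100,90,25],(225,93)),([100,-90,25],(438,260))]
A=np.array([a for a,b in L]);B=np.array([b for a,b in L])
r=least_squares(lambda q:(proj(p,T(q,A))-B).ravel(),[527,-180,-.15],loss="soft_l1",x_scale=[1,1,.01])
print(r.x,np.degrees(r.x[2])); print(np.round(proj(p,T(r.x,A))-B,1).tolist())
P=T(r.x,[[75,70,80],[-75,-70,80],[0,0,55]]);print(np.round(P,1))
red=unproj(p,[(435.5,63.5),(425,127)],91);print("red",red.round(1),red.mean(0),np.degrees(np.arctan2(*(red[1]-red[0])[1::-1])))
hsv=cv2.cvtColor(p["frame"],cv2.COLOR_BGR2HSV)
for nm,m in(("red",((hsv[...,0]<4)|(hsv[...,0]>175))&(hsv[...,1]>170)&(hsv[...,2]>190)),("black",hsv[...,2]<55)):
    m=m.copy();m[310:]=0;m[:40]=0;m[:,:240]=0;m[:,460:]=0
    v,u=np.nonzero(m); W=unproj(p,np.c_[u,v],91)[:,:2].astype(np.float32); print(nm,len(u),cv2.minAreaRect(W))
big=cv2.resize(np.hstack([p["frame"][50:150,370:470],p["frame"][210:310,215:315]]),None,fx=4,fy=4,interpolation=cv2.INTER_CUBIC)
cv2.imwrite("pics/w1c.png",big)
E
```

```text
[ 5.32452112e+02 -1.83060640e+02 -1.61847162e-01] -9.273159325500249
[[-0.1, -0.4], [-0.4, -1.8], [0.2, -1.7], [-1.6, -0.2], [5.2, 0.7], [5.0, -0.8], [-0.1, 1.6], [-1.8, 5.4], [3.4, 6.6], [-3.0, -1.8], [0.2, 0.8]]
[[ 617.8 -126.1   80. ]
 [ 447.2 -240.1   80. ]
 [ 532.5 -183.1   55. ]]
red [[ 625.2 -102.9   91. ]
 [ 610.  -147.    91. ]] [ 617.60924846 -124.92763581   91.        ] -109.04301009485793
red 1247 ((613.7890625, -128.12432861328125), (59.8349494934082, 21.148954391479492), 57.12834930419922)
black 1500 ((524.5720825195312, -208.8364715576172), (170.37367248535156, 210.2965545654297), 2.819948673248291)
```

View pics/w1c.png

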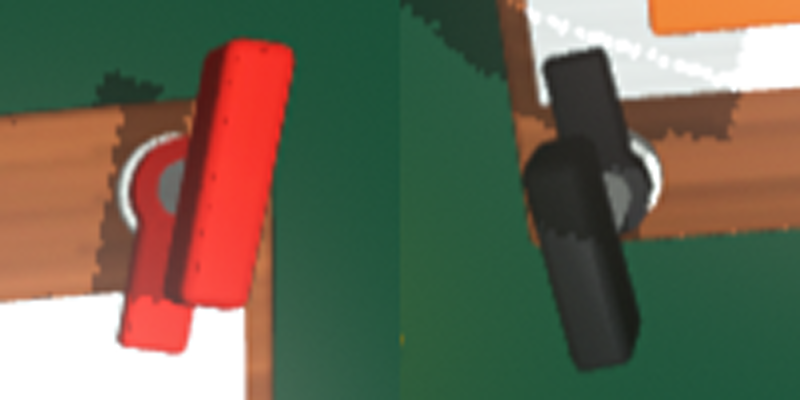

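Run:
```python
from h import *
p=capture("wrist"); s=sense(); print(s["eef_pos"],s["ee_rot"])
for n,uv,z in(("redbar",[(435.4,60.6),(423.1,126.1)],91),("redtongue",[(411.2,96),(408.7,137.5)],38),("blkbar",[(266,297.5),(255,247.5)],91),("blktongue",[(270,258),(259,224)],38)):
    W=unproj(p,uv,z);d=W[1]-W[0]; print(n,W.mean(0).round(1),np.linalg.norm(d).round(1),np.degrees(np.arctan2(d[1],d[0])).round(1))
q=[531.8,-183,-.162]
m=np.array([[0,-25,91],[0,25,91],[0,-36,38],[0,0,38]])
for a in(0,.17):
    for c,ang,o in((T(q,[[75,70,0]])[0],-a,1),(T(q,[[-75,-70,0]])[0],a,-1)):
        M=m.copy();M[:,1]*=o; print(a,o,proj(p,T([c[0],c[1],q[2]+ang],M)).round(1).tolist())
t=search_frame(p,"red_grip")
```

```text
[ 517.12742191 -188.48088131  281.32148341] [ 2.34281594e-05  7.83683376e-01  6.21160499e-01 -8.54865360e-07]
redbar [ 617.  -123.4   91. ] 48.2 -110.4
redtongue [ 610.2 -139.6   38. ] 36.2 -103.4
blkbar [ 450.9 -235.9   91. ] 47.2 86.0
blktongue [ 450.5 -223.1   38. ] 36.3 91.9
0 1 [[429.6, 130.8], [429.9, 62.8], [415.2, 140.9], [415.0, 99.9]]
0 -1 [[253.6, 251.2], [260.1, 304.3], [261.2, 223.0], [265.2, 257.9]]
0.17 1 [[424.3, 130.7], [435.5, 62.9], [408.6, 140.8], [415.0, 99.9]]
0.17 -1 [[248.8, 251.9], [264.8, 303.7], [255.0, 224.0], [265.2, 257.9]]
```

Request:
arm_command(steps=[0.5,0.32,-0.8,-0.35,70,0.5,0.32,-0.8,-0.35,70,0.5,0.32,-0.9,-0.35,70,0.5,0.32,-0.9,-0.35,70,0,0,0,0,70], grip_force=40)

```text
time_s: 3.62
eef_pos: [616.3, -122.8, 107.4]
ee_rot: [-0.003, 0.819, 0.573, -0.002]
force: [-0.0, -0.3, 0.5]
grip_width: 0.7
```

Run:
```python
from h import *
p=capture("wrist"); s=sense(); e=s["eef_pos"];print(s["time_s"],e,s["force"])
f=p["frame"].copy()
for c in([617,-125,91],[617,-123,80],e):
    u=proj(p,[c])[0];print(u); cv2.circle(f,tuple(int(x) for x in u),3,(255,255,0),1)
cv2.imwrite("pics/w2.png",f)
for t in("red_grip","black_grip"):
    print(t,[(np.round(r["point"]).tolist(),round(r["score"],2)) for r in search_frame(p,t)[:3]])
```

```text
3.675 [ 616.87745914 -124.03347707  110.30825388] [-0.10813766  0.37707445  1.081415  ]
[325.01490449 294.7917736 ]
[323.5451809  280.50543341]
[323.69715753 314.37098194]
red_grip [([618.0, -119.0, 92.0], 0.9)]
black_grip [([456.0, -223.0, 41.0], 0.67), ([573.0, -168.0, 36.0], 0.35)]
```

View pics/w2.png

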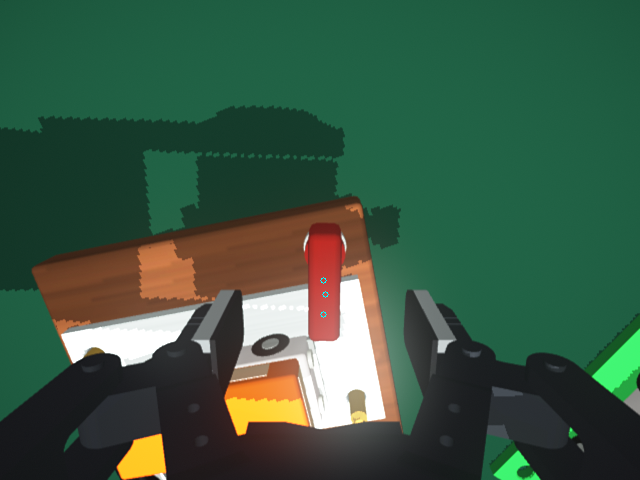

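The wrist view shows the red bar upright between the pads, from (325,224) to (325,340). The jaws are square to it and it lies about 3 mm further in y than the TCP. I'll go down and pinch.

Request:
arm_command(steps=[0,0.03,-0.5,0,70,0,0.02,-0.48,0,70,0,0,0,0,0,0,0,0,0,0,0,0,0,0,0], grip_force=40)

```text
time_s: 4.4
eef_pos: [617.3, -122.2, 64.4]
ee_rot: [0.0, 0.82, 0.573, 0.0]
force: [-4.7, 0.8, 8.4]
grip_width: 0.163
```

Request:
arm_command(steps=[0,0,0,0,0,0,0,0,0,0,0,0,0,-0.5,0,0,0,0,-0.5,0])

```text
time_s: 4.9
eef_pos: [617.4, -122.3, 64.6]
ee_rot: [0.001, 0.844, 0.536, 0.0]
force: [-5.4, 1.0, 9.2]
grip_width: 0.154
```

Request:
arm_command(steps=[0,0,0.02,-1,0,0,0,0.01,-1,0,0,0,0.01,-1,0,0,0,0.01,-1,0,0,0,0.01,-1,0])

```text
time_s: 5.52
eef_pos: [617.6, -122.7, 65.9]
ee_rot: [0.001, 0.941, 0.34, 0.0]
force: [1.4, -3.1, -6.2]
grip_width: 0.16
```

Request:
arm_command(steps=[0,0,0,-1,0,0,0,0.01,-1,0,0,0,0,-1,0,0,0,0.01,-1,0,0,0,0,-1,0])

```text
time_s: 6.15
eef_pos: [617.7, -123.3, 66.8]
ee_rot: [0.001, 0.992, 0.128, 0.001]
force: [2.8, -5.6, -7.4]
grip_width: 0.153
```

Request:
arm_command(steps=[0,0,0,-1,0,0,0,0.01,-1,0,0,0,0,-1,0,0,0,0,-1,0,0,0,0,0,0])

```text
time_s: 6.78
eef_pos: [617.7, -123.8, 67.5]
ee_rot: [0.002, 0.999, -0.045, 0.001]
force: [2.4, -7.7, -6.7]
grip_width: 0.152
```

Request:
arm_command(steps=[0,0,0,0,60,0,0,0,0,60,0,0,0.5,0,60,0,0,1,-1,60,-0.3,-0.2,0.3,-1,60])

```text
time_s: 7.4
eef_pos: [603.5, -131.7, 160.4]
ee_rot: [0.001, 0.991, -0.132, 0.003]
force: [0.2, -1.0, -0.5]
grip_width: 0.596
```

Request:
arm_command(steps=[-0.25,-0.17,0,-1,70,-0.25,-0.17,0,-1,70,-0.25,-0.17,0,-1,70,-0.25,-0.17,0,-1,70,-0.25,-0.17,0,-1,70])

```text
time_s: 8.02
eef_pos: [539.4, -174.4, 157.3]
ee_rot: [-0.0, 0.939, -0.344, 0.0]
force: [-0.2, -0.5, -0.2]
grip_width: 0.699
```

Request:
arm_command(steps=[-0.25,-0.17,0,-1,70,-0.25,-0.17,0,-1,70,-0.25,-0.17,0,-1,70,-0.25,-0.17,0,-1,70,-0.25,-0.17,0,-1,70])

```text
time_s: 8.65
eef_pos: [476.9, -217.0, 157.3]
ee_rot: [-0.0, 0.842, -0.539, 0.0]
force: [0.6, 0.3, -0.4]
grip_width: 0.7
```

Request:
arm_command(steps=[-0.11,-0.08,-0.15,-1,70,-0.11,-0.08,-0.15,-1,70,-0.11,-0.08,-0.15,-1,70,-0.12,-0.08,-0.15,-1,70,-0.12,-0.08,-0.15,-1,70])

```text
time_s: 9.28
eef_pos: [448.7, -236.9, 119.5]
ee_rot: [0.0, -0.705, 0.709, -0.0]
force: [-0.1, 0.1, 0.1]
grip_width: 0.703
```

Request:
arm_command(steps=[0,0,-0.1,-0.8,70,0,0,0,0,70,0,0,0,0,70])

```text
time_s: 9.65
eef_pos: [448.9, -236.9, 114.8]
ee_rot: [0.0, -0.682, 0.732, -0.0]
force: [-0.2, -0.3, 0.0]
grip_width: 0.699
```

Run:
```python
from h import *
p=capture("wrist"); s=sense(); e=s["eef_pos"];print(s["time_s"],e,s["ee_rot"],s["joints"][5],s["force"])
f=p["frame"].copy()
for c in([448.5,-237,91],e):
    u=proj(p,[c])[0];print(u); cv2.circle(f,tuple(int(x) for x in u),3,(255,255,0),1)
cv2.imwrite("pics/w3.png",f)
for t in("red_grip","black_grip"):
    print(t,[(np.round(r["point"]).tolist(),round(r["score"],2)) for r in search_frame(p,t)[:3]])
```

```text
9.7 [ 448.92053059 -236.87685288  114.73078486] [ 6.97770025e-05 -6.81607480e-01  7.31717907e-01 -3.78693580e-04] 2.4956999691160524 [-0.3217793  -0.02826954 -0.00499044]
[326.56111699 280.95143059]
[325.86719782 305.58572521]
red_grip [([616.0, -129.0, 48.0], 0.49)]
black_grip [([448.0, -238.0, 90.0], 0.97)]
```

View pics/w3.png

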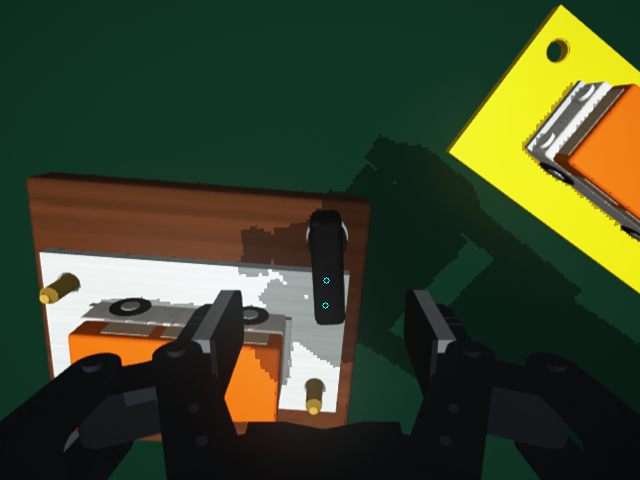

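The black bar is centred between the jaws, from (323,212) to (329,323), and about 3° off square. I'll pinch it, then turn anticlockwise.

Request:
arm_command(steps=[0,0,-0.5,0,70,0,0,-0.5,0,70,0,0,0,0,0,0,0,0,0,0,0,0,0,0,0])

```text
time_s: 10.42
eef_pos: [448.0, -236.9, 65.4]
ee_rot: [-0.001, -0.681, 0.732, 0.001]
force: [-8.0, 0.0, 9.2]
grip_width: 0.155
```

Request:
arm_command(steps=[0,0,0,0,0,0,0,0.01,0.5,0,0,0,0.01,0.5,0,0,0,0.01,0.5,0])

```text
time_s: 10.92
eef_pos: [447.6, -236.8, 66.1]
ee_rot: [0.001, 0.728, -0.685, -0.001]
force: [-6.4, -1.3, -4.8]
grip_width: 0.158
```

Request:
arm_command(steps=[-0.01,0,0.01,1,0,0,0,0,1,0,0,0,0.01,1,0,0,0,0,1,0,0,0,0,1,0])

```text
time_s: 11.55
eef_pos: [446.5, -236.9, 66.8]
ee_rot: [0.001, 0.86, -0.511, -0.002]
force: [-10.6, -3.2, -0.6]
grip_width: 0.156
```

Request:
arm_command(steps=[0,0,0.01,1,0,0,0,0,1,0,0,0,0.01,1,0,0,0,0,1,0,0,0,0,1,0])

```text
time_s: 12.18
eef_pos: [445.8, -237.4, 67.7]
ee_rot: [0.001, 0.95, -0.313, -0.003]
force: [-15.4, -6.6, -0.5]
grip_width: 0.152
```

Request:
arm_command(steps=[0,0,0.01,1,0,0,0,0,1,0,0,0,0.01,1,0,0,0,0,1,0,0,0,0,0.7,0])

```text
time_s: 12.8
eef_pos: [445.4, -238.1, 68.6]
ee_rot: [0.001, 0.994, -0.113, -0.003]
force: [-16.6, -11.2, -2.0]
grip_width: 0.157
```

Request:
arm_command(steps=[0,0,0,0,0,0,0,0,0,60,0,0,0,0,60,0,0,0.7,0,60,0,0,1,0,60])

```text
time_s: 13.42
eef_pos: [448.0, -236.3, 154.6]
ee_rot: [-0.001, 0.993, -0.114, -0.001]
force: [0.4, -0.4, 0.5]
grip_width: 0.601
```

Request:
arm_command(steps=[0.5,0.35,0.2,0.3,90,0.5,0.35,0.2,0.3,90,0.5,0.35,0.1,0.14,90,0.17,0.06,0,0,90,0,0,0,0,90])

```text
time_s: 14.05
eef_pos: [531.6, -181.4, 178.6]
ee_rot: [-0.0, 0.997, -0.082, -0.0]
force: [0.4, 1.1, -0.3]
grip_width: 0.896
```

Run:
```python
from h import *
s=sense(); print(s["time_s"],s["eef_pos"],s["ee_rot"],s["force"])
w=capture("wrist");f=w["frame"].copy();q=[531.6,-181.3,-.164]
A=T(q,[[x,y,z] for z in(33,77) for x,y in((-90,-48),(90,-48),(90,48),(-90,48))]);A[4:]=T(q,[[x,y,77] for x,y in((-55,-23),(55,-23),(55,23),(-55,23))])
for u in proj(w,A): cv2.circle(f,tuple(int(x) for x in u),3,(255,0,255),1)
e=capture("side");c=proj(e,[[531,-181,60]])[0].astype(int)
g=cv2.resize(e["frame"][c[1]-50:c[1]+50,c[0]-60:c[0]+60],(576,480),interpolation=cv2.INTER_CUBIC)
o=np.hstack([cv2.resize(f,(0,0),fx=.7,fy=.7),cv2.resize(g,(352,336))]);cv2.imwrite("pics/w4.png",o)
```

```text
14.05 [ 531.64675249 -181.35761555  178.59931886] [-5.47780124e-06  9.96628601e-01 -8.20452046e-02 -1.28594785e-04] [ 0.38707159  1.05394312 -0.2975142 ]
```

View pics/w4.png

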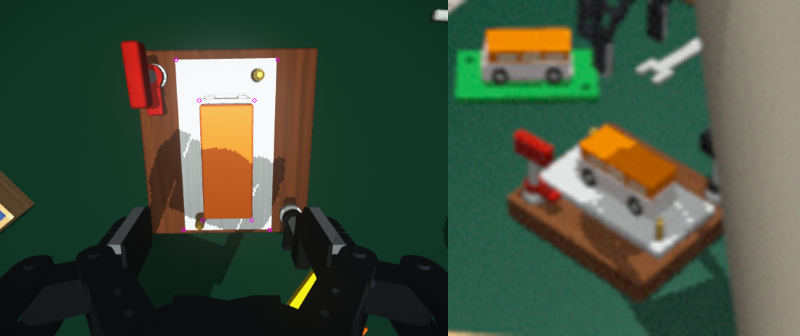

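Both tongues now lie parallel to the board's edges, clear of it. The projected board and van outline fits the image to about 2 mm. I'll go down and grip the van.

Request:
arm_command(steps=[0,0,-0.9,0,90,0,0,-0.9,0,90,0,0,-0.7,0,90,0,0,-0.31,0,90,0,0,0,0,0], grip_force=50)

```text
time_s: 14.78
eef_pos: [531.4, -181.7, 38.2]
ee_rot: [-0.0, 0.997, -0.083, -0.0]
force: [-0.3, 0.7, 0.0]
grip_width: 0.704
```

Request:
arm_command(steps=[0,0,0,0,0,0,0,0,0,0,0,0,0,0,0,0,0,0,0,0])

```text
time_s: 15.28
eef_pos: [532.4, -181.9, 39.8]
ee_rot: [0.001, 0.997, -0.082, 0.001]
force: [-2.0, -1.4, 6.6]
grip_width: 0.529
```

Request:
arm_command(steps=[0,0,0.06,0,0,0,0,0.1,0,0,0,0,0.1,0,0,0,0,0.1,0,0,0,0,0.1,0,0])

```text
time_s: 15.9
eef_pos: [531.6, -181.3, 61.6]
ee_rot: [-0.0, 0.997, -0.082, -0.0]
force: [-0.9, 0.1, -3.7]
grip_width: 0.533
```

Request:
arm_command(steps=[0,0,0.15,0,0,0,0,0.2,0,0,0,0,0.2,0,0,0,0,0.2,0,0,0,0,0.2,0,0])

```text
time_s: 16.52
eef_pos: [531.7, -181.4, 109.5]
ee_rot: [0.0, 0.997, -0.082, 0.0]
force: [0.3, 0.4, -4.0]
grip_width: 0.531
```

Request:
arm_command(steps=[0,0,0.3,0,0,0,0,0.4,0,0,0,0,0.2,0,0,0,0,0,0,0])

```text
time_s: 17.02
eef_pos: [531.9, -181.5, 154.4]
ee_rot: [0.0, 0.997, -0.082, 0.001]
force: [0.2, 0.0, -4.6]
grip_width: 0.527
```

Run:
```python
from h import *
s=sense(); print(s["time_s"],s["eef_pos"],s["ee_rot"],s["force"],s["wrist_torque"],s["grip_width"])
w=capture("wrist");e=capture("side");c=proj(e,[[531,-181,130]])[0].astype(int)
g=e["frame"][c[1]-60:c[1]+70,c[0]-80:c[0]+80]
cv2.imwrite("pics/w5.png",np.hstack([cv2.resize(w["frame"],(400,300)),cv2.resize(g,(370,300))]))
```

```text
17.025 [ 531.89030536 -181.48592531  154.42642317] [ 2.65565161e-04  9.96608933e-01 -8.22816110e-02  5.48937973e-04] [ 0.20355455  0.04483259 -4.62051837] [-0.02059712 -0.01869987 -0.01235203] 0.5265188507364866
```

View pics/w5.png

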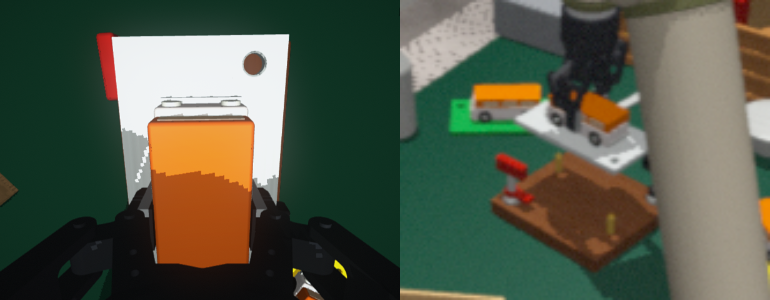

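Board held level and clear of the pins. The holes are visible and the plinth is empty below it. I'll carry it to the tray while turning it +37.5°.

Request:
arm_command(steps=[0.03,0.3,0,0.5,0,0.03,0.5,0,0.5,0,0.03,0.55,0,0.5,0,0.03,0.55,0,0.5,0,0.03,0.55,0,0.5,0])

```text
time_s: 17.75
eef_pos: [538.9, -56.9, 153.3]
ee_rot: [-0.0, 1.0, 0.029, -0.0]
force: [1.3, -0.4, -3.4]
grip_width: 0.531
```

Request:
arm_command(steps=[0.03,0.55,0,0.5,0,0.03,0.55,0,0.5,0,0.03,0.55,0,0.5,0,0.03,0.55,0,0.5,0,0.03,0.55,0,0.5,0])

```text
time_s: 18.38
eef_pos: [546.1, 80.5, 153.4]
ee_rot: [-0.0, 0.991, 0.137, -0.0]
force: [-0.5, -0.5, -4.2]
grip_width: 0.534
```

Request:
arm_command(steps=[0.03,0.55,0,0.5,0,0.03,0.55,0,0.5,0,0.03,0.55,0,0.5,0,0.03,0.4,0,0.5,0,0.03,0.26,0,0.5,0])

```text
time_s: 19.0
eef_pos: [553.9, 195.3, 153.5]
ee_rot: [-0.0, 0.97, 0.244, -0.0]
force: [0.5, -1.1, -3.9]
grip_width: 0.535
```

Request:
arm_command(steps=[0,0,-0.2,0,0,0,0,-0.3,0,0,0,0,-0.3,0,0,0,0,0,0,0])

```text
time_s: 19.5
eef_pos: [553.5, 193.6, 112.0]
ee_rot: [-0.0, 0.97, 0.242, -0.002]
force: [-0.6, -0.4, -4.1]
grip_width: 0.533
```

Run:
```python
from h import *
s=sense(); print(s["time_s"],s["eef_pos"],s["ee_rot"],s["force"],s["wrist_torque"],s["grip_width"])
q=[553.5,192.3,np.radians(28.2)]
O=[]
for n in("wrist","side"):
    w=capture(n);f=w["frame"].copy()
    for z,x0,x1,y in((35,-111,192,91),(35,-105,105,85),(10,-105,105,85)):
        cv2.polylines(f,[proj(w,T(q,[[x0,-y,z],[x1,-y,z],[x1,y,z],[x0,y,z]])).round().astype(int)],True,(255,0,255),1)
    if n=="side": f=f[150:350,130:390]
    O.append(cv2.resize(f,(400,300)))
cv2.imwrite("pics/w6.png",np.hstack(O))
```

```text
19.5 [553.45370459 193.55191009 112.02921768] [-1.54361631e-04  9.70258634e-01  2.42065154e-01 -1.61912227e-03] [-0.55723022 -0.36893277 -4.05409189] [-0.0049419  -0.03433019 -0.03777797] 0.5328528411778602
```

View pics/w6.png

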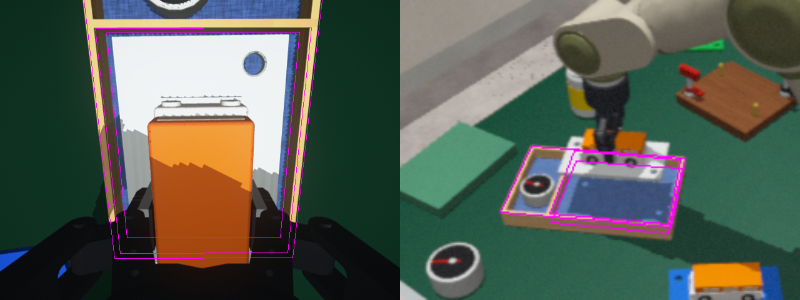

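The tray overlay matches in both views, and the board sits centred over the large bay. Lowering.

Request:
arm_command(steps=[0,0,-0.3,0,0,0,0,-0.4,0,0,0,0,-0.4,0,0,0,0,-0.25,0,0,0,0,-0.1,0,0])

```text
time_s: 20.23
eef_pos: [554.0, 194.1, 40.5]
ee_rot: [-0.0, 0.97, 0.242, -0.0]
force: [-0.6, 0.9, -4.4]
grip_width: 0.534
```

Request:
arm_command(steps=[0,0,-0.06,0,0,0,0,-0.04,0,0,0,0,-0.04,0,0,0,0,-0.04,0,0,0,0,0,0,0])

```text
time_s: 20.85
eef_pos: [554.1, 194.1, 32.2]
ee_rot: [-0.0, 0.97, 0.242, -0.0]
force: [0.2, 0.0, -4.2]
grip_width: 0.533
```

Request:
arm_command(steps=[0,0,-0.04,0,0,0,0,-0.03,0,0,0,0,-0.02,0,0,0,0,-0.02,0,0,0,0,0,0,0])

```text
time_s: 21.48
eef_pos: [554.2, 194.1, 26.7]
ee_rot: [-0.0, 0.97, 0.242, -0.0]
force: [-0.4, -0.2, -3.7]
grip_width: 0.532
```

Request:
arm_command(steps=[0,0,-0.02,0,0,0,0,0,0,0])

```text
time_s: 21.72
eef_pos: [554.1, 194.1, 25.7]
ee_rot: [-0.0, 0.97, 0.242, -0.0]
force: [0.2, -0.2, -4.6]
grip_width: 0.533
```

Request:
arm_command(steps=[0,0,-0.02,0,0,0,0,-0.02,0,0,0,0,0,0,0])

```text
time_s: 22.1
eef_pos: [554.2, 194.1, 24.8]
ee_rot: [0.0, 0.97, 0.242, 0.0]
force: [-5.3, -1.3, 7.3]
grip_width: 0.533
```

Request:
arm_command(steps=[0,0,-0.02,0,0,0,0,0,0,0])

```text
time_s: 22.35
eef_pos: [554.3, 194.2, 24.8]
ee_rot: [0.0, 0.97, 0.243, 0.0]
force: [-10.5, -3.2, 17.0]
grip_width: 0.532
```

Contact at TCP z = 24.8 mm, as predicted. I'll ease off, release and retreat.

Request:
arm_command(steps=[0,0,0.03,0,0,0,0,0,0,75,0,0,0,0,75,0,0,0,0,75,0,0,0.3,0,75])

```text
time_s: 22.98
eef_pos: [553.6, 194.0, 39.0]
ee_rot: [-0.0, 0.97, 0.242, -0.001]
force: [0.2, 0.3, -0.1]
grip_width: 0.747
```

Request:
arm_command(steps=[0,0,0.7,0,75,0,0,1,0,75,0,0,1,0,75,-0.5,-0.5,0.6,0,75,-0.8,-0.8,0,0,75])

```text
time_s: 23.6
eef_pos: [489.7, 128.8, 207.4]
ee_rot: [0.001, 0.97, 0.243, 0.003]
force: [0.3, -1.3, -0.4]
grip_width: 0.749
```

Request:
arm_command(steps=[-0.8,-0.8,0,0,75,-0.5,-0.8,0,0,75,0,-0.8,0,0,75,0,0,0,0,75,0,0,0,0,75])

```text
time_s: 24.22
eef_pos: [424.3, 9.5, 204.9]
ee_rot: [0.0, 0.97, 0.242, 0.0]
force: [0.3, -0.3, 0.4]
grip_width: 0.747
```

Run:
```python
from h import *
s=sense(); print(s["time_s"],s["eef_pos"],s["force"],s["grip_width"])
t=capture("top");e=capture("side")
cv2.imwrite("pics/end.png",np.vstack([np.hstack([cv2.resize(t["frame"][160:310,180:330],(300,300)),cv2.resize(t["frame"][190:300,340:450],(300,300))]),np.hstack([cv2.resize(e["frame"][230:320,180:330],(300,300)),cv2.resize(e["frame"][170:250,290:410],(300,300))])]))
for n,p in(("top",t),("side",e)):
    for k in("van","board","gauge","red_grip","black_grip"):print(n,k,[(np.round(r["point"]).tolist(),round(r["score"],2)) for r in search_frame(p,k)[:4]])
```

```text
24.225 [424.26831749   9.47971217 204.87106575] [ 0.2578498  -0.28527351  0.40001875] 0.7473908710590005
top van [([270.0, -255.0, 8.0], 0.94), ([548.0, 196.0, 22.0], 0.79), ([762.0, -319.0, 6.0], 0.64), ([270.0, 258.0, 8.0], 0.63)]
top board [([762.0, -318.0, 9.0], 0.89), ([267.0, 261.0, 6.0], 0.75), ([550.0, 192.0, 22.0], 0.74), ([270.0, -259.0, 7.0], 0.74)]
top gauge [([666.0, 285.0, 40.0], 0.98)]
top red_grip [([441.0, -235.0, 92.0], 0.61)]
top black_grip [([442.0, -235.0, 93.0], 0.65)]
side van [([330.0, -265.0, 10.0], 0.8), ([264.0, 280.0, 13.0], 0.68), ([761.0, -312.0, 13.0], 0.61), ([534.0, 207.0, 19.0], 0.57)]
side board [([759.0, -310.0, 15.0], 0.72), ([265.0, 282.0, 8.0], 0.72), ([324.0, -262.0, 6.0], 0.64), ([536.0, 205.0, 22.0], 0.61)]
side gauge [([667.0, 291.0, 41.0], 0.69)]
side red_grip [([615.0, -117.0, 76.0], 0.6)]
side black_grip [([441.0, -233.0, 75.0], 0.68)]
```

View pics/end.png

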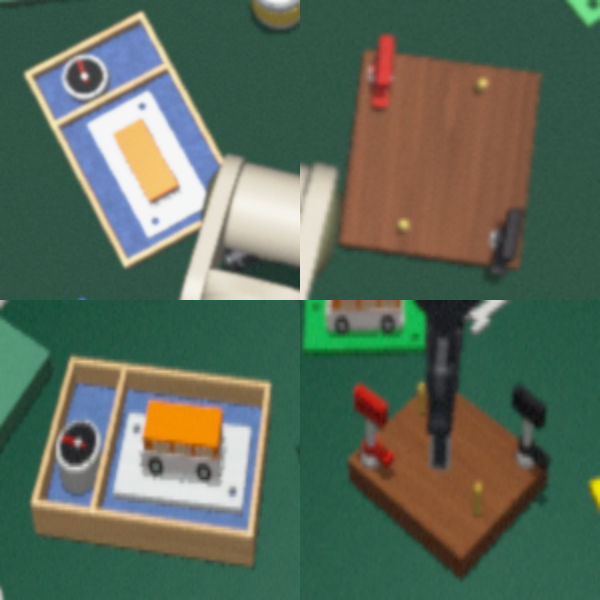

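The board lies flat, van up, in the large bay. Both knobs stand open, the gauge hasn't moved and the arm is clear. Handing in.

```bash
python3 -c "
from rig import *
print(finish_job(), sense()['time_s'])"
```

```text
the job is handed in; nothing more can be done
the job is handed in; nothing more can be done
```

The board with the orange and white van is lying flat, van up, in the tray's large bay. I handed the job in at about 24 s of the 67 s allowed, with the arm clear of everything.

- **Clamps:** I turned the red knob clockwise to about 1.50 rad and the black one anticlockwise to about 1.53 rad. Both angles come from the gripper's heading, and both are past the 1.25 rad where the tongue clears the board. The last pictures show both still open.
- **Lift and carry:** I gripped the van at 45 mm opening and lifted it straight up and level. In the pictures the board was clear of the pins before I moved sideways.
- **Laying down:** I lowered it in small steps until it touched at the height I expected (tool at 24.8 mm). The force was about 17 N up and 10 N sideways before I eased off and let go.
- **Other goods:** the gauge was found at the same place before and after, to within a few mm. I saw nothing else disturbed, but I did not re-measure the other goods one by one.

**Checks that disagreed:**
- The close wrist view put the knobs about 3–5 mm away from where they turned out to be. The side forces while turning showed this, reaching about 20 N on the black knob, so I used the corrected positions for the van grip.
- In the last top view the network labelled the black knob as the red one too. The side view found both correctly.

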